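Hold the sprung cover at its setting pointer

ROBOT

A 7-joint arm with a two-finger parallel gripper is mounted at the origin on the work surface. World frame = base frame: x ahead of the robot, y to its left, z up, the work surface at z = 0. Lengths are in m, angles in rad, forces in N, time in s.
With the tool pointing down it reaches from about 0.425 to 0.925 m from the base axis. Payload 6.8 kg.
Tool frame: the origin (TCP) lies between the finger pads; the fingertips stand 14 mm ahead of it and the grasp point (between the pads) lies 5 mm behind it; z points along the fingers, y is the direction in which the jaws open and shut (so a half turn about z gives the same grasp; the last joint's range is limited). The gripper opens to 85 mm and grips with 20 to 120 N. Pads are 22 mm wide; open, the fingers measure 114 mm over their backs; the gripper's body (76 mm by 85 mm) begins 54 mm behind the grasp point. The pads swing forward as they close: fully open they stand 13 mm farther back than shut.
Start: joints at [-1.212, 0.477, 0.022, 1.555, -0.011, 1.109, -0.083], TCP at [0.304, 0.603, 0.245] pointing down, gripper open.
Joint ranges: [-2.96, 2.96], [-0.34, 2.1], [-1.41, 1.46], [0.24, 2.44], [-1.37, 4.51], [0.17, 1.92], [-2.96, 2.96]. Speed limits (rad/s): [2.39, 2.39, 3.14, 3.14, 3.14, 3.14, 3.14].

INTERFACE

Orientations are given as a unit quaternion [w, x, y, z].
In Python, from station import bot gives the robot as it stands.
- The arm moves only by the shell command python3 -m crank 'ROWS' [FORCE]. ROWS is JSON, a list of rows, each a list of 3 entries, a list of its own where there are three numbers: the shift along the tool's x, y, z in m, then the turn, a rotation vector about the tool's x, y, z in degrees, then the finger opening in m, from 0 to 0.0854. A call has 1 to 10 rows; each row shifts and turns the commanded pose from where the row before left it, along the tool's axes as they then stand; what a row does not reach is not made up. A row lasts 1/8 s, in which the tool goes at most 62.5 mm and 10.7 degrees, less where a joint would pass 70% of its speed; a pose out of reach is approached as far as the arm can. A call is refused whole if a number of a shift passes 0.0625 or a number of a turn 10.7, either way. A call with a gripper value outside its range is refused whole. The fingers move at their own pace and stop on an object; FORCE is the grip in N (left out, the last holds). Time passes only in rows, so rows that do not move let the fingers close. It gives the time, the measured TCP pose, the force and the opening at its end, in the units of the state.
- bot.get_obs(): the state, without advancing time (a new reading comes with each control period).
- bot.read_camera(name): name is "scene" or "top" or "wrist"; returns (picture, depth): 384x512x3 uint8, red, green, blue; 384x512 float32, m along the optical axis (not along the pixel's ray), 0 where there is no reading.
- bot.calibration(name): a dict with "fx", "fy", "cx", "cy" (pixels), "extrinsics" (4x4, takes a point from camera to world coordinates). Camera axes: x right, y down, z forward; pixel columns grow to the right and rows downward; lengths in m; the calibration is good to about 2 mm. A picture is of the moment at which its call begins: read the wrist's pose just before it. calibration takes no time and is no camera call; for the wrist camera it gives the pose at the moment of the call.
- bot.hand_in(): hands the job in, once; it reports no verdict.
The state is a dict: "t": time; "q": joint angles; "joint_vel": joint speeds; "joint_torque": joint torques, N m; "eef_pos": TCP position; "tool_rot": TCP orientation; "contact_force": force on the tool from outside, world axes, zero at the start; "torque": the same for the moment, N m; "gripper_width": opening from 0.0 (shut) to 1.0 (fully open).
Only numpy, scipy, OpenCV 4.12 (cv2) and the standard library are available. Lean on these libraries where they do the work, as an engineer would, in place of code of your own. Each camera call takes 0.05 s, during which the arm holds its last target.

TASK

Open the grey service case: lift its outer lid right up until it rests back on its stop and let go of it. Then lift the sprung inner cover (it has a T-shaped grip) until the plate lies in line with (at the same angle as) the dark setting pointer beside its left edge, and keep holding it still there, so that a stay can be fitted at that angle: your program finishes while still holding the cover. Do not shift the pointer or disturb the other things on the bench.

Things in the scene. Friction and masses are not known exactly. Their poses are not given: they have to be found in the camera images.
- case: base of a grey steel service case fixed to the bench, 180 mm deep (x) by 250 mm wide (y), its rim 75 mm high; origin at the centre of its underside on the bench; its own -x side is the front, towards the robot. Inside, pale grey decks lie 52 mm above the bench round a sunken well that the sprung cover closes. The case stands at varying positions and yaw.
- case_lid (a joint): outer lid of the case, a shell 180 x 250 mm and 45 mm deep, about 0.4 kg: 0 = shut, grows as it is lifted, 1.65 rad = resting on its stop, just past upright. It has no spring: it falls shut by itself below about 1.3 rad and falls on to its stop above that.
- case_lid_hinge (a point): middle of the outer lid's hinge line, at the case's rear (its +x) rim, 75.5 mm above the bench; the line runs along the case's y; this frame turns with the lid
- case_lid_grip (a point): centre of the outer lid's grip: a level steel crossbar 12 mm thick and 36 mm long along the case's y, carried 25 mm in front of the lid's front face on a thin central stem. It lies 205 mm towards the front from the lid's hinge line and 14 mm above it when shut (89.5 mm above the bench). Its two ends can be pinched from above; it can then pivot between the fingers as the lid swings.
- cover (a joint): sprung inner cover, a plain aluminium plate 125 mm (x) by 148 mm (y), 4 mm thick, its top 60 mm above the bench when shut; only accessible with the outer lid open. 0 = shut, grows as its front edge is lifted, to 1.2 rad at most. A spring (0.25 N m when shut, rising 0.5 N m per rad) and its weight pull it shut whenever it is let go: about 3 to 6 N at the grip.
- cover_hinge (a point): middle of the cover's hinge line, 60 mm behind the case's centre and 58 mm above the bench, along the case's y; its frame turns with the cover, -x pointing from the hinge along the plate to its front edge
- cover_grip (a point): centre of the cover's T-shaped grip: a black crossbar 13 mm thick and 34 mm long along the case's y, on a thin stem, 30 mm above the cover's top face, 105 mm in front of the cover's hinge line (20 mm behind its front edge). Its two ends can be pinched from above; it can then pivot between the fingers as the cover swings.
- pointer (a joint): setting pointer, a dark steel strip 91 mm long, 14 mm wide and 7 mm thick that turns about the same hinge line as the cover, just beside the cover's left (+y) edge, 96 mm to the left of the case's middle: it marks the wanted angle of the cover, in the same terms as the cover's own angle (0 = level, grows upwards; between 0.3 and 0.62 rad). It stays where it is set by friction and must not be shifted.
- pointer_tip (a point): tip of the setting pointer, 91 mm from the hinge line; this frame turns with the pointer, -x pointing from the hinge to the tip
- die: small turned steel eyelet die, 22 mm across, 32 mm tall, standing on the right-hand deck inside the case; a bystander, origin at the centre of its underside
- studs: round clear jar with steel lid, 60 mm across, 75 mm tall, beside the case on its left (+y side); a bystander, origin at the centre of its underside
- mallet: hammer lying on the bench on the right (-y side) of the case; a bystander, origin on its handle axis
- thread: white thread cone, 60 mm across, 100 mm tall, at the left of the bench; a bystander, origin at the centre of its underside
- glue: metal can, 84 mm across, 110 mm tall, at the right of the bench; a bystander, origin at the centre of its underside
- driver: screwdriver lying at the left of the bench; a bystander, origin on its handle axis
- block: wooden block 120 x 60 x 35 mm at the right of the bench; a bystander, origin at the centre of its underside

How it is judged:
By the outcome, as a careful person would: the job done as asked, in the order asked, and still so for the second after the job is handed in, while the arm keeps its last pose, push and grip.
It also fails if it takes over 48 s, if anything falls off the work surface, if the arm or the gripper's body presses on something with over 40 N, if the wrist force passes 120 N, or if a joint passes its speed limit or range.

## Working session

There is one attempt and no reset: what is moved stays moved. The work goes in short steps, Python scripts to look and compute and a shell command to move; the robot and the scene stay as the last step left them, time stands still between calls to the robot, and variables do not carry over. Pictures are saved under pics/ and viewed, and the job is handed in when it is done.

```bash
ls; mkdir -p pics; python3 - <<'E'
from station import bot
import cv2, numpy as np
o=bot.get_obs(); print({k:np.round(v,4).tolist() for k,v in o.items()})
for n in ["scene","top"]:
    p,d=bot.read_camera(n); c=bot.calibration(n)
    cv2.imwrite(f"pics/{n}0.png",cv2.cvtColor(p,cv2.COLOR_RGB2BGR)); np.savez(f"{n}0.npz",p=p,d=d,E=c["extrinsics"],K=[c["fx"],c["fy"],c["cx"],c["cy"]])
    print(n,c)
E
```

```text
pics
{'t': 0.0, 'q': [-1.2121, 0.4778, 0.0223, 1.5565, -0.0115, 1.1093, -0.0831], 'joint_vel': [0.0019, 0.0002, -0.0011, -0.0007, 0.0018, 0.0003, 0.0005], 'joint_torque': [-0.0006, -59.6455, 1.6076, -28.1188, 0.0124, 0.0096, 0.0], 'eef_pos': [0.3035, 0.6023, 0.2443], 'tool_rot': [-0.0001, 0.2313, 0.9729, -0.0009], 'contact_force': [0.1621, -0.1094, 0.5278], 'torque': [-0.0222, -0.0258, -0.0049], 'gripper_width': 1.0013}
scene {'fx': 451.453624595918, 'fy': 451.453624595918, 'cx': 256.62524887732627, 'cy': 192.53213084827775, 'extrinsics': array([[ 0.52841147,  0.46884127, -0.70779176,  1.57125556],
       [ 0.84892009, -0.30235997,  0.43348948, -0.60361819],
       [-0.01077014, -0.82991946, -0.55777926,  0.8827066 ],
       [ 0.        ,  0.        ,  0.        ,  1.        ]])}
top {'fx': 354.95474310878416, 'fy': 354.95474310878416, 'cx': 260.2612771013366, 'cy': 197.2801706780954, 'extrinsics': array([[ 6.40592142e-04, -9.96784112e-01,  8.01312846e-02,
         4.42866076e-01],
       [-9.99970373e-01, -2.38353437e-05,  7.69754877e-03,
        -7.78495039e-03],
       [-7.67088437e-03, -8.01338416e-02, -9.96754596e-01,
         1.21057109e+00],
       [ 0.00000000e+00,  0.00000000e+00,  0.00000000e+00,
         1.00000000e+00]])}
```

View pics/scene0.png

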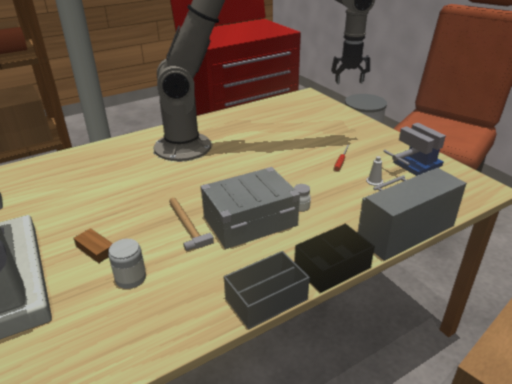

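View pics/top0.png

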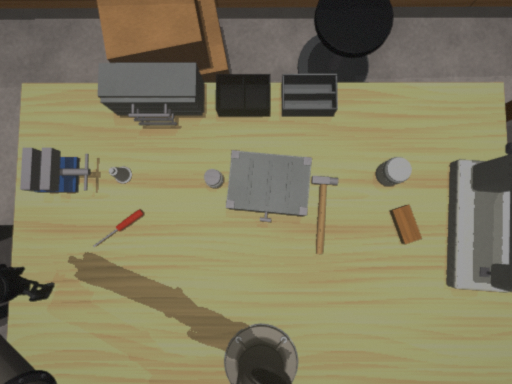

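The top view shows the grey case at about (270,184), its grip bar at (265,218), the jar at (213,178) on its left and the mallet at (322,215) on its right. The scene view agrees. I'll measure the case next.

```bash
cat > h.py <<'E'
import numpy as np, cv2
def load(f):
    z=np.load(f); return z["p"],z["d"],z["E"],z["K"]
def cloud(d,E,K):
    v,u=np.mgrid[:d.shape[0],:d.shape[1]]
    P=np.stack([(u-K[2])/K[0]*d,(v-K[3])/K[1]*d,d],-1)
    return P@E[:3,:3].T+E[:3,3]
E
python3 - <<'E'
from h import *
p,d,E,K=load("top0.npz"); W=cloud(d,E,K)
b=W[265:300,250:350]; print("bench z",np.median(W[240:300,200:300,2]))
m=((W[...,2]>0.105)&(W[...,2]<0.135)).astype(np.uint8); m[:,:225]=0;m[:,325:]=0;m[:140]=0;m[225:]=0
pts=W[m>0]; print(len(pts),np.median(pts[:,2]))
r=cv2.minAreaRect((pts[:,:2]*1000).astype(np.float32)); print(r); print(cv2.boxPoints(r))
print(np.round(W[210:225,258:274,2]*1000).astype(int))
# grip
m=((W[...,2]>0.07)&(W[...,2]<0.105));
g=np.zeros_like(m);g[208:226,255:277]=1
gp=W[m&g]; print(len(gp)); print(np.round(gp*1000)[:60].astype(int).tolist()); print(gp.mean(0))
E
```

```text
bench z -0.0005576941360018184
4695 0.1196403750070103
((577.19970703125, -25.329116821289062), (251.91355895996094, 182.3599395751953), 84.7375259399414)
[[ 474.8515  -142.3921 ]
 [ 656.4428  -159.11787]
 [ 679.5479    91.73387]
 [ 497.9566   108.45964]]
[[121 121 117 117 118 119 120 124 118 120 121 120 119 120 121 119]
 [ 75  80  86  97 101 110 117 117 117 119 119 121 120 116 117 115]
 [ -4  -1  13  18  29  34  41  96  96  94  70  79  85  93 103 106]
 [  3  -2  -1  -3  -2  -2  -4  91  93  93   2  -1   6  14  24  31]
 [ -4  -7  -1  -1   0  -1  -1  92  98  90  -5  -1  -1   0   0   1]
 [ -5  -6   2  -2  -2  -1   0  88  92  -2  -2  -4  -7   0  -3  -1]
 [ -3  -3  -4  -3   3  -6  -4  92  91  -6   5   1  -2   3  -2   0]
 [ -2  -2   0  -3   0   0  -6  90  92  -1  -1   0  -2   0  -2  -5]
 [  0  -1  93  96  96  94  91  88  92  92  93  90   1   1  -3  -2]
 [ -3  -1  96  96  93  92  94  94  94  91  89  97  95  92   2  -1]
 [  2  -1  91  90  93  95  97  94  94  95  97  97  96   0  -2  -1]
 [  2  -2  -2   2  93  94  95  91  96  89  93  92  95  -1  -2   0]
 [  1   5  -1  -1   1  -2  -1  -1  -3   
[... 440 characters left out ...]
7, 98], [480, -20, 90], [477, -14, 88], [477, -17, 92], [474, -14, 92], [474, -17, 91], [471, -14, 90], [471, -17, 92], [467, 2, 93], [467, -2, 96], [467, -5, 96], [467, -8, 94], [467, -11, 91], [467, -14, 88], [467, -17, 92], [467, -20, 92], [467, -24, 93], [467, -27, 90], [464, 2, 96], [464, -2, 96], [464, -5, 93], [464, -8, 92], [464, -11, 94], [464, -14, 94], [464, -17, 94], [464, -20, 91], [464, -24, 89], [464, -27, 97], [464, -30, 95], [464, -33, 92], [461, 2, 91], [461, -2, 90], [461, -5, 93], [461, -8, 95], [461, -11, 97], [461, -14, 94], [461, -17, 94], [461, -20, 95], [461, -23, 97], [461, -27, 97], [461, -30, 96], [458, -5, 93], [458, -8, 94]]
[ 0.47026486 -0.01512554  0.09227173]
```

```bash
python3 - <<'E'
import cv2
a=cv2.imread("pics/top0.png")[140:232,200:350]
cv2.imwrite("pics/top0z.png",cv2.resize(a,None,fx=5,fy=5,interpolation=cv2.INTER_CUBIC))
E
```

```text
(no output)
```

View pics/top0z.png

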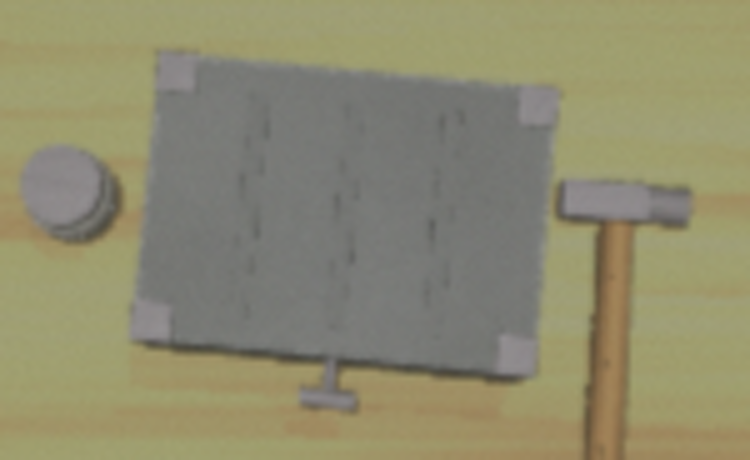

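```bash
cat >> h.py <<'E'
from scipy.spatial.transform import Rotation as Ro
def pose():
    from station import bot
    o=bot.get_obs(); q=o["tool_rot"]; return np.array(o["eef_pos"]),Ro.from_quat([q[1],q[2],q[3],q[0]]),o
YAW=np.deg2rad(-5.26); CEN=np.array([.5772,-.0253,0])
CR=Ro.from_euler('z',YAW)
def case(x,y,z): return CEN+CR.apply([x,y,z])
def tgtR(pitch=0):  # tool down, y along case +y ; pitch deg about case y
    return CR*Ro.from_euler('y',pitch,degrees=True)*Ro.from_matrix([[-1,0,0],[0,1,0],[0,0,-1]])
def delta(tp,tR,n=""):
    p,R,o=pose()
    dr=(R.inv()*tR).as_rotvec(degrees=True)
    print(n,"now",p.round(4),"tgt",np.round(tp,4),"rot(deg,tool)",dr.round(2),"shift in final tool frame mm",(tR.inv().apply(tp-p)*1000).round(1))
E
python3 - <<'E'
from h import *
print(case(-115,0,89.5) if 0 else case(-.115,0,.0895), case(.09,0,.0755))
delta(case(-.115,0,.2), tgtR(),"above")
E
```

```text
[ 0.46268427 -0.01475733  0.0895    ] [ 0.666821   -0.03355079  0.0755    ]
above now [0.3036 0.6023 0.2445] tgt [ 0.4627 -0.0148  0.2   ] rot(deg,tool) [-9.000e-02 -1.000e-02 -2.148e+01] shift in final tool frame mm [-215.  -599.9   44.5]
```

```bash
python3 -m crank '[[[0,0,0],[0,0,-10.7],0.085],[[0,0,0],[0,0,-10.7],0.085],[[-0.0195,-0.0545,0],[0,0,0],0.085],[[-0.0195,-0.0545,0],[0,0,0],0.085],[[-0.0195,-0.0545,0],[0,0,0],0.085],[[-0.0195,-0.0545,0],[0,0,0],0.085],[[-0.0195,-0.0545,0],[0,0,0],0.085],[[-0.0195,-0.0545,0],[0,0,0],0.085],[[-0.0195,-0.0545,0],[0,0,0],0.085]]' 40
python3 - <<'E'
from h import *
delta(case(-.115,0,.2), tgtR(),"above")
E
```

```text
t: 1.23
eef_pos: [0.4042, 0.2082, 0.2452]
tool_rot: [0.0, 0.047, 0.999, 0.0]
contact_force: [0.9, 0.9, 0.3]
gripper_width: 0.995
above now [0.4042 0.2082 0.2452] tgt [ 0.4627 -0.0148  0.2   ] rot(deg,tool) [ 0.    0.   -0.09] shift in final tool frame mm [ -78.7 -216.7   45.2]
```

```bash
python3 -m crank '[[[-0.0195,-0.054,0.011],[0,0,0],0.085],[[-0.0195,-0.054,0.011],[0,0,0],0.085],[[-0.0195,-0.054,0.011],[0,0,0],0.085],[[-0.0195,-0.054,0.011],[0,0,0],0.085],[[0,0,0],[0,0,0],0.085],[[0,0,0],[0,0,0],0.085]]'
python3 - <<'E'
from h import *
from station import bot
delta(case(-.115,0,.0895), tgtR(),"grip")
c=bot.calibration("wrist");p,d=bot.read_camera("wrist")
np.savez("wrist1.npz",p=p,d=d,E=c["extrinsics"],K=[c["fx"],c["fy"],c["cx"],c["cy"]])
cv2.imwrite("pics/wrist1.png",cv2.cvtColor(p,cv2.COLOR_RGB2BGR))
print(c)
E
```

```text
t: 1.98
eef_pos: [0.4614, -0.0116, 0.2011]
tool_rot: [-0.0, 0.047, 0.999, 0.0]
contact_force: [0.1, -0.6, -1.0]
gripper_width: 0.993
grip now [ 0.4614 -0.0116  0.2011] tgt [ 0.4627 -0.0148  0.0895] rot(deg,tool) [ 0.01 -0.04 -0.09] shift in final tool frame mm [ -1.6  -3.  111.6]
{'fx': 322.3622276292469, 'fy': 322.3622276292469, 'cx': 256.24985014545234, 'cy': 187.62490578291556, 'extrinsics': array([[ 0.09384353,  0.95229334,  0.29039765,  0.38746876],
       [ 0.99558578, -0.09021138, -0.02590098, -0.00431975],
       [ 0.00153185,  0.29154641, -0.95655546,  0.32979321],
       [ 0.        ,  0.        ,  0.        ,  1.        ]])}
```

View pics/wrist1.png

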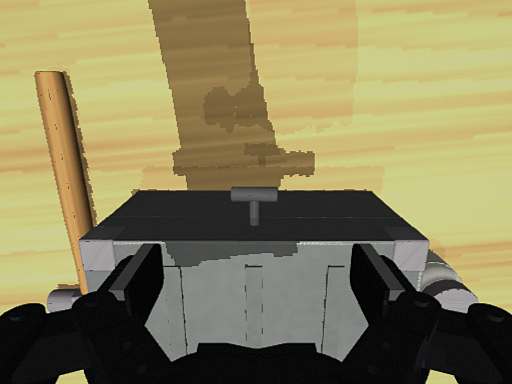

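```bash
python3 - <<'E'
from h import *
p,d,E,K=load("wrist1.npz"); W=cloud(d,E,K)
m=(W[...,2]>.084)&(W[...,2]<.1)
g=np.zeros_like(m);g[186:204,225:284]=1
q=W[m&g]; print(len(q),q.mean(0),q.min(0),q.max(0), np.percentile(q[:,2],[50,90]))
t=((W[...,2]>.113)&(W[...,2]<.127)).astype(np.uint8); t[:235]=0
P=W[t>0]
# front edge of lid: min case-x
c=CR.inv().apply(P-CEN); print(c.min(0),c.max(0))
L=CR.inv().apply(q-CEN); print(L.min(0),L.max(0),L.mean(0))
E
```

```text
719 [ 0.464201   -0.01288065  0.09402727] [ 0.45775479 -0.0312237   0.0888674 ] [0.47293733 0.00517035 0.09695406] [0.09438283 0.09568364]
[-0.0898389  -0.12399342  0.11300976] [0.02053093 0.12765976 0.12444998]
[-0.11888821 -0.01594906  0.0888674 ] [-0.10518959  0.01982895  0.09695406] [-0.11366171  0.00200782  0.09402727]
```

```bash
python3 -m crank '[[[-0.001,-0.002,0.037],[0,0,0],0.085],[[0,0,0.037],[0,0,0],0.06],[[0,0,0.0375],[0,0,0],0.06],[[0,0,0],[0,0,0],0.06],[[0,0,0],[0,0,0],0.03],[[0,0,0],[0,0,0],0.03],[[0,0,0],[0,0,0],0.03]]' 50
python3 - <<'E'
from h import *
delta(case(-.115,0,.0895), tgtR(),"grip"); print(pose()[2]["gripper_width"])
E
```

```text
t: 2.9
eef_pos: [0.4635, -0.0137, 0.0915]
tool_rot: [0.001, 0.046, 0.999, 0.001]
contact_force: [-1.5, 1.5, 7.9]
gripper_width: 0.404
grip now [ 0.4635 -0.0137  0.0915] tgt [ 0.4627 -0.0148  0.0895] rot(deg,tool) [ 0.07  0.15 -0.06] shift in final tool frame mm [ 0.7 -1.1  2. ]
0.40376067429410334
```

```bash
python3 - <<'E'
from h import *
ph=np.deg2rad(3.9+np.linspace(0,93.5,21)); r=.2055
x=-r*np.cos(ph);z=r*np.sin(ph)
print(np.c_[np.rad2deg(ph[1:]),-np.diff(x)*1000,-np.diff(z)*1000].round(1).tolist())
E
```

```text
[[8.6, -1.8, -16.7], [13.2, -3.2, -16.5], [17.9, -4.5, -16.1], [22.6, -5.8, -15.7], [27.3, -7.1, -15.2], [31.9, -8.3, -14.6], [36.6, -9.4, -13.8], [41.3, -10.5, -13.0], [46.0, -11.6, -12.1], [50.6, -12.5, -11.1], [55.3, -13.4, -10.1], [60.0, -14.2, -9.0], [64.7, -14.8, -7.8], [69.4, -15.4, -6.5], [74.0, -15.9, -5.3], [78.7, -16.3, -4.0], [83.4, -16.6, -2.6], [88.0, -16.7, -1.3], [92.7, -16.8, 0.1], [97.4, -16.7, 1.5]]
```

```bash
python3 -m crank '[[[-0.0018,0,-0.0167],[0,0,0],0.03],[[-0.0032,0,-0.0165],[0,0,0],0.03],[[-0.0045,0,-0.0161],[0,0,0],0.03],[[-0.0058,0,-0.0157],[0,0,0],0.03],[[-0.0071,0,-0.0152],[0,0,0],0.03],[[-0.0083,0,-0.0146],[0,0,0],0.03],[[-0.0094,0,-0.0138],[0,0,0],0.03]]'
python3 - <<'E'
from h import *
p,R,o=pose(); v=CR.inv().apply(p-CEN)-np.array([.09,0,.0755]); print(v, np.hypot(v[0],v[2]), np.rad2deg(np.arctan2(v[2],-v[0])),o["gripper_width"],o["contact_force"],o["torque"])
from station import bot
for n in ["scene","wrist"]:
    c=bot.calibration(n);a,d=bot.read_camera(n)
    cv2.imwrite(f"pics/{n}2.png",cv2.cvtColor(a,cv2.COLOR_RGB2BGR))
a=np.hstack([cv2.imread("pics/scene2.png")[100:300,130:380],cv2.imread("pics/wrist2.png")[::1,::1][92:292,100:412]])
cv2.imwrite("pics/m2.png",a)
E
```

```text
t: 3.78
eef_pos: [0.5035, -0.0176, 0.1997]
tool_rot: [0.001, 0.046, 0.999, 0.0]
contact_force: [7.2, 0.7, -9.3]
gripper_width: 0.401
[-0.16407489  0.00095821  0.12418787] 0.20577462442330816 37.121987920234496 0.4012195253432792 [ 7.19740164  0.68444613 -9.34538223] [ 0.1536371  -1.14628166 -0.0159736 ]
```

View pics/m2.png

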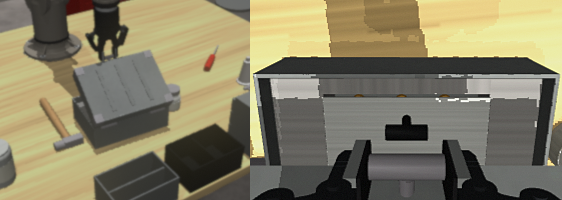

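The lid is rising in the grip (left: lid half open; right: the bar between the pads at about (405,165), with the T-grip visible beneath at (405,130)). I'll carry on along the arc.

```bash
python3 -m crank '[[[-0.0105,0,-0.013],[0,0,0],0.03],[[-0.0116,0,-0.0121],[0,0,0],0.03],[[-0.0125,0,-0.0111],[0,0,0],0.03],[[-0.0134,0,-0.0101],[0,0,0],0.03],[[-0.0142,0,-0.009],[0,0,0],0.03],[[-0.0148,0,-0.0078],[0,0,0],0.03],[[-0.0154,0,-0.0065],[0,0,0],0.03],[[-0.0159,0,-0.0053],[0,0,0],0.03],[[-0.0163,0,-0.004],[0,0,0],0.03],[[-0.0166,0,-0.0026],[0,0,0],0.03]]'
python3 -m crank '[[[-0.0167,0,-0.0013],[0,0,0],0.03],[[-0.0168,0,0.0001],[0,0,0],0.03],[[-0.013,0,0.001],[0,0,0],0.03],[[0,0,0],[0,0,0],0.03]]'
python3 - <<'E'
from h import *
p,R,o=pose(); v=CR.inv().apply(p-CEN)-np.array([.09,0,.0755]); print(v, np.hypot(v[0],v[2]), np.rad2deg(np.arctan2(v[2],-v[0])),o["gripper_width"],o["contact_force"],o["torque"])
E
```

```text
t: 5.12
eef_pos: [0.6426, -0.0307, 0.2806]
tool_rot: [-0.001, 0.046, 0.999, 0.0]
contact_force: [-2.4, 0.8, 3.8]
gripper_width: 0.403
t: 5.62
eef_pos: [0.6905, -0.0353, 0.2816]
tool_rot: [0.001, 0.047, 0.999, 0.0]
contact_force: [0.7, 1.8, 4.7]
gripper_width: 0.401
[0.02374846 0.00042481 0.20612858] 0.2074921222961392 96.57217853807076 0.40071442777328886 [0.7471977  1.78449648 4.67762841] [ 0.2609569   0.26969511 -0.17828871]
```

```bash
python3 -m crank '[[[0,0,0],[0,0,0],0.055],[[0,0,0],[0,0,0],0.06],[[0,0,-0.02],[0,0,0],0.06],[[0,0,-0.03],[0,0,0],0.06],[[0.05,0,-0.01],[0,0,0],0.06],[[0.055,0,0],[0,0,0],0.06],[[0.055,0,0],[0,0,0],0.06],[[0.055,0,0],[0,0,0],0.06],[[0,0,0],[0,0,0],0.06]]'
python3 - <<'E'
from h import *
from station import bot
print(pose()[0])
for n in ["scene","wrist","top"]:
    c=bot.calibration(n);p,d=bot.read_camera(n)
    np.savez(f"{n}3.npz",p=p,d=d,E=c["extrinsics"],K=[c["fx"],c["fy"],c["cx"],c["cy"]])
    cv2.imwrite(f"pics/{n}3.png",cv2.cvtColor(p,cv2.COLOR_RGB2BGR))
E
```

```text
t: 6.75
eef_pos: [0.4715, -0.0156, 0.34]
tool_rot: [-0.001, 0.046, 0.999, 0.001]
contact_force: [0.3, 0.5, 0.3]
gripper_width: 0.706
[ 0.47146702 -0.01562341  0.3400437 ]
```

View pics/scene3.png

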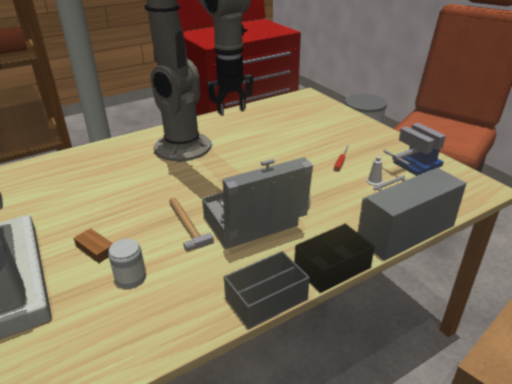

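View pics/wrist3.png

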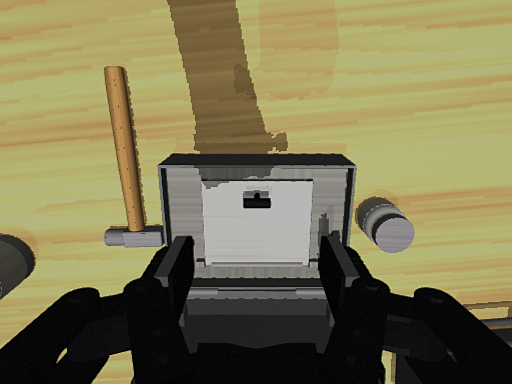

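View pics/top3.png

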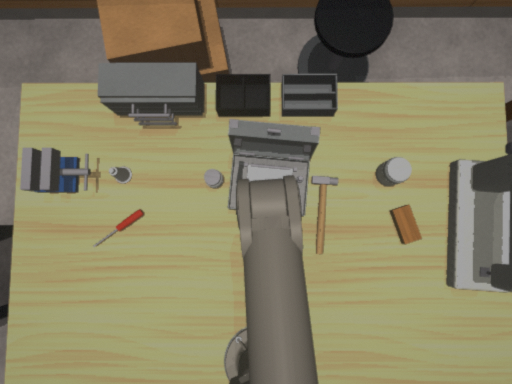

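Scene view: the lid stands upright on its stop, its grip bar at (267,163). Wrist view: the cover at (257,225), its black T-grip at (257,200), and the dark pointer at about (325,225), partly hidden by a finger. I'll move left and down for a clear look at the pointer.

```bash
python3 -m crank '[[[0.01,0.05,0.03],[0,0,0],0.075],[[0.01,0.045,0.04],[0,0,0],0.085],[[0,0,0],[0,0,0],0.085],[[0,0,0],[0,0,0],0.085]]'
python3 - <<'E'
from h import *
from station import bot
print(pose()[0])
for n in ["wrist"]:
    c=bot.calibration(n);p,d=bot.read_camera(n)
    np.savez(f"{n}4.npz",p=p,d=d,E=c["extrinsics"],K=[c["fx"],c["fy"],c["cx"],c["cy"]])
    cv2.imwrite(f"pics/{n}4.png",cv2.cvtColor(p,cv2.COLOR_RGB2BGR))
E
```

```text
t: 7.4
eef_pos: [0.4653, 0.0806, 0.2701]
tool_rot: [-0.0, 0.047, 0.999, -0.0]
contact_force: [0.1, -0.2, -0.3]
gripper_width: 0.995
[0.46531238 0.08062219 0.27008099]
```

View pics/wrist4.png

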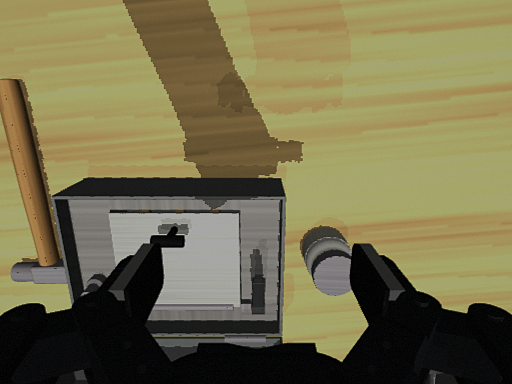

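```bash
python3 - <<'E'
from h import *
p,d,E,K=load("wrist4.npz"); W=cloud(d,E,K)
C=CR.inv().apply((W-CEN).reshape(-1,3)).reshape(W.shape)
for r in range(240,322,4): print(r,[tuple((C[r,c]*1000).round().astype(int))+(int(p[r,c].mean()),) for c in range(250,268,4)])
sel=lambda a,b,c,e:C[a:b,c:e].reshape(-1,3)
print("cover top z",np.median(C[255:295,120:235,2]))
E
python3 - <<'E'
import cv2
a=cv2.imread("pics/wrist4.png")[190:340,50:300]
cv2.imwrite("pics/w4z.png",cv2.resize(a,None,fx=3.2,fy=3.2,interpolation=cv2.INTER_CUBIC))
E
```

```text
240 [(np.int64(-25), np.int64(88), np.int64(53), 118), (np.int64(-25), np.int64(93), np.int64(52), 116), (np.int64(-25), np.int64(98), np.int64(53), 117), (np.int64(-24), np.int64(102), np.int64(51), 103), (np.int64(-25), np.int64(107), np.int64(53), 103)]
244 [(np.int64(-20), np.int64(88), np.int64(52), 119), (np.int64(-20), np.int64(93), np.int64(52), 120), (np.int64(-19), np.int64(98), np.int64(51), 116), (np.int64(-19), np.int64(102), np.int64(51), 107), (np.int64(-20), np.int64(107), np.int64(52), 119)]
248 [(np.int64(-14), np.int64(88), np.int64(52), 120), (np.int64(-14), np.int64(93), np.int64(52), 127), (np.int64(-15), np.int64(98), np.int64(54), 115), (np.int64(-14), np.int64(102), np.int64(52), 106), (np.int64(-14), np.int64(107), np.int64(51), 106)]
252 [(np.int64(-9), np.int64(88), np.int64(51), 126), (np.int64(-9), np.int64(93), np.int64(52), 69), (np.int64(-9), np.int64(98), np.int64(52), 52), (np.int64(-9), np.int64(102), np.int64(52), 112), (np.int64(-9), np.int64(107), np.int64(52), 111)]
256 [(np.int64(-3), np.int64(88), np.int64(51), 62), (np.int64(-4), np.int64(93
[... 3490 characters left out ...]
), np.int64(67), 51), (np.int64(65), np.int64(97), np.int64(67), 51), (np.int64(65), np.int64(102), np.int64(67), 51), (np.int64(75), np.int64(108), np.int64(54), 111)]
316 [(np.int64(82), np.int64(87), np.int64(52), 114), (np.int64(82), np.int64(92), np.int64(53), 117), (np.int64(82), np.int64(98), np.int64(52), 116), (np.int64(82), np.int64(103), np.int64(52), 117), (np.int64(82), np.int64(108), np.int64(52), 116)]
320 [(np.int64(88), np.int64(87), np.int64(52), 78), (np.int64(88), np.int64(92), np.int64(52), 78), (np.int64(89), np.int64(98), np.int64(52), 50), (np.int64(88), np.int64(103), np.int64(52), 57), (np.int64(89), np.int64(108), np.int64(52), 104)]
cover top z 0.06048573118068007
```

View pics/w4z.png

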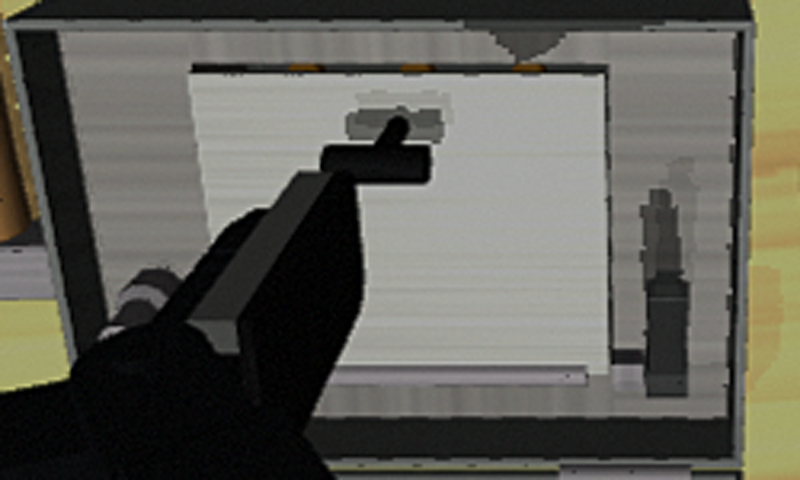

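```bash
cat >> h.py <<'E'
def fitang(C,mask,lab):
    q=C[mask]; x,z=q[:,0],q[:,2]
    for _ in range(3):
        a,b=np.polyfit(x,z,1); r=z-a*x-b; k=abs(r)<max(2.5*r.std(),1e-3); x,z=x[k],z[k]
    # TLS
    m=np.c_[x-x.mean(),z-z.mean()]; v=np.linalg.svd(m,full_matrices=False)[2][0]; 
    print(lab,len(x),"ang rad",-np.arctan(v[1]/v[0]),"rms mm",r.std()*1000,"x",x.min(),x.max(),"z at hinge x .06",(z.mean()+v[1]/v[0]*(.06-x.mean())))
E
python3 - <<'E'
from h import *
p,d,E,K=load("wrist4.npz"); W=cloud(d,E,K)
C=CR.inv().apply((W-CEN).reshape(-1,3)).reshape(W.shape)
X,Y,Z=C[...,0],C[...,1],C[...,2]
rows=np.mgrid[:384,:512]
win=(rows[0]>280)&(rows[0]<308)&(rows[1]>248)&(rows[1]<268)
m=win&(Y>.090)&(Y<.103)&(Z>.068)&(X>-.005)&(X<.052)
fitang(C,m,"pointer")
m=(abs(Y-.115)<.006)&(Z<.06)&(abs(X)<.06)&(Z>.045); fitang(C,m,"deck left")
m=(rows[0]>250)&(rows[0]<300)&(rows[1]>190)&(rows[1]<236)&(Z<.07); fitang(C,m,"cover")
# die
m=(Y<-.08)&(Y>-.12)&(Z>.06)&(Z<.09)&(abs(X)<.08); print("die",C[m].mean(0),m.sum())
E
```

```text
pointer 248 ang rad 0.6027381401481384 rms mm 0.34358236218047095 x -0.004803905778674513 0.05186340510167483 z at hinge x .06 0.06425262254456865
deck left 866 ang rad 2.0999717178787057e-05 rms mm 0.6505567556365649 x -0.05993088081608216 0.05975003759569223 z at hinge x .06 0.05209688505714772
cover 2151 ang rad -0.001696498371404098 rms mm 0.658189315112792 x -0.015025971688320677 0.05191620158844521 z at hinge x .06 0.06000999446072482
die [-0.01253161 -0.11469065  0.06851772] 1089
```

```bash
python3 - <<'E'
from h import *
p,d,E,K=load("wrist3.npz"); W=cloud(d,E,K)
C=CR.inv().apply((W-CEN).reshape(-1,3)).reshape(W.shape)
r=np.mgrid[:384,:512]
m=(r[0]>185)&(r[0]<215)&(r[1]>235)&(r[1]<280)&(C[...,2]>.088)&(C[...,2]<.105)
q=C[m]; print(len(q),q.mean(0),q.min(0),q.max(0))
m=(r[0]<150)==0; m&=(C[...,2]>.057)&(C[...,2]<.064)&(p.mean(-1)>150)&(abs(C[...,0])<.1)&(abs(C[...,1])<.09)
q=C[m];print(np.percentile(q,[0.5,99.5],axis=0))
delta(case(-.045,.001,.15), tgtR(),"above cover grip")
E
```

```text
269 [-0.04446674  0.00220942  0.09468918] [-0.04950196 -0.01392249  0.08947034] [-0.03772417  0.01837666  0.09796337]
[[-0.06195898 -0.07098353  0.05793942]
 [ 0.06135743  0.07486825  0.06294809]]
above cover grip now [0.4655 0.0802 0.2706] tgt [ 0.5325 -0.0202  0.15  ] rot(deg,tool) [-0.02  0.05 -0.18] shift in final tool frame mm [-75.9 -93.8 120.6]
```

```bash
python3 -m crank '[[[-0.02,-0.047,0.01],[0,0,0],0.06],[[-0.03,-0.046,0.02],[0,0,0],0.06],[[-0.026,0,0.045],[0,0,0],0.06],[[0,0,0.045],[0,0,0],0.06],[[0,0,0],[0,0,0],0.06],[[0,0,0],[0,0,0],0.06]]'
python3 - <<'E'
from h import *
delta(case(-.045,.0015,.09), tgtR(),"cover grip")
from station import bot
c=bot.calibration("wrist");p,d=bot.read_camera("wrist")
cv2.imwrite("pics/wrist5.png",cv2.cvtColor(p,cv2.COLOR_RGB2BGR))
E
```

```text
t: 8.2
eef_pos: [0.5324, -0.0193, 0.152]
tool_rot: [0.001, 0.047, 0.999, 0.0]
contact_force: [0.1, -0.9, 0.5]
gripper_width: 0.707
cover grip now [ 0.5324 -0.0193  0.152 ] tgt [ 0.5325 -0.0197  0.09  ] rot(deg,tool) [ 0.01  0.14 -0.15] shift in final tool frame mm [-0.2 -0.3 62. ]
```

View pics/wrist5.png

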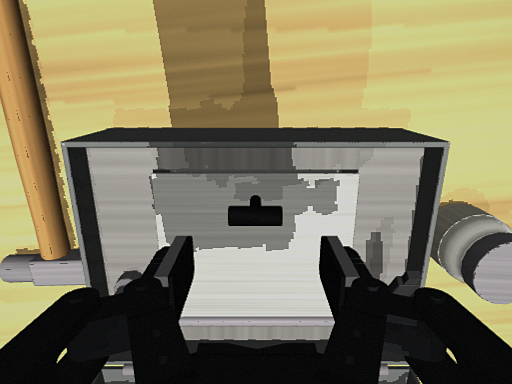

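The T-grip (255,215) is centred between the pads, so I'll descend and pinch.

```bash
python3 -m crank '[[[0,0,0.031],[0,0,0],0.06],[[0,0,0.031],[0,0,0],0.06],[[0,0,0],[0,0,0],0.06],[[0,0,0],[0,0,0],0.028],[[0,0,0],[0,0,0],0.028],[[0,0,0],[0,0,0],0.028]]' 60
python3 - <<'E'
from h import *
delta(case(-.045,.0015,.09), tgtR(),"cover grip")
ph=np.deg2rad(16.95)+np.linspace(0,.603,9); r=.1098
x=-r*np.cos(ph);z=r*np.sin(ph)
print(np.c_[ph[1:]-ph[0],-np.diff(x)*1000,-np.diff(z)*1000].round(2).tolist())
E
```

```text
t: 9.0
eef_pos: [0.5324, -0.0201, 0.0905]
tool_rot: [0.002, 0.047, 0.999, -0.0]
contact_force: [-2.5, -3.6, 7.0]
gripper_width: 0.379
cover grip now [ 0.5324 -0.0201  0.0905] tgt [ 0.5325 -0.0197  0.09  ] rot(deg,tool) [-0.04  0.19 -0.15] shift in final tool frame mm [-0.1  0.5  0.5]
[[0.08, -2.71, -7.82], [0.15, -3.29, -7.59], [0.23, -3.85, -7.32], [0.3, -4.39, -7.01], [0.38, -4.91, -6.66], [0.45, -5.4, -6.27], [0.53, -5.85, -5.85], [0.6, -6.28, -5.39]]
```

```bash
python3 -m crank '[[[-0.0027,0,-0.0078],[0,0,0],0.028],[[-0.0033,0,-0.0076],[0,0,0],0.028],[[-0.0039,0,-0.0073],[0,0,0],0.028],[[-0.0044,0,-0.007],[0,0,0],0.028],[[-0.0049,0,-0.0067],[0,0,0],0.028],[[-0.0054,0,-0.0063],[0,0,0],0.028],[[-0.0058,0,-0.0059],[0,0,0],0.028],[[0,0,0],[0,0,0],0.028],[[0,0,0],[0,0,0],0.028]]'
python3 - <<'E'
from h import *
p,R,o=pose(); v=CR.inv().apply(p-CEN)-np.array([.06,0,.058]); print(v, np.hypot(v[0],v[2]), np.arctan2(v[2],-v[0])-np.deg2rad(16.95),o["gripper_width"],o["contact_force"])
from station import bot
for n in ["wrist","scene"]:
    c=bot.calibration(n);p,d=bot.read_camera(n)
    np.savez(f"{n}6.npz",p=p,d=d,E=c["extrinsics"],K=[c["fx"],c["fy"],c["cx"],c["cy"]])
    cv2.imwrite(f"pics/{n}6.png",cv2.cvtColor(p,cv2.COLOR_RGB2BGR))
E
```

```text
t: 10.12
eef_pos: [0.5599, -0.0227, 0.1362]
tool_rot: [-0.002, 0.047, 0.999, -0.001]
contact_force: [-0.9, -6.3, -12.1]
gripper_width: 0.377
[-0.07744864  0.00097735  0.07815854] 0.1100320394138008 0.49412697119820587 0.376527882582825 [ -0.8787106   -6.29628708 -12.12813007]
```

View pics/wrist6.png

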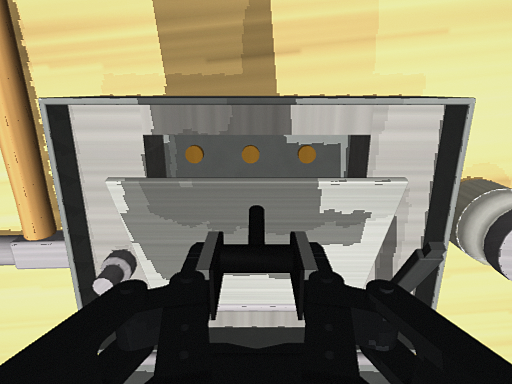

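View pics/scene6.png

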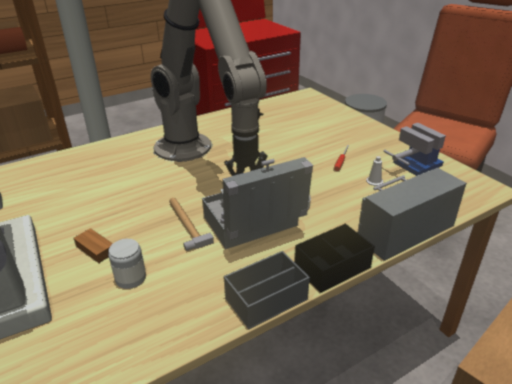

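The cover is lifted in the grip, its front edge along row 180 (columns 105–410). The pointer is at (425,262), behind and beside it, and the die at (117,268) is still standing. Next I'll measure both angles from the same depth picture.

```bash
cat > ang.py <<'E'
from h import *
import sys
p,d,E,K=load(sys.argv[1]); W=cloud(d,E,K)
C=CR.inv().apply((W-CEN).reshape(-1,3)).reshape(W.shape)
r=np.mgrid[:384,:512]; X,Y,Z=C[...,0],C[...,1],C[...,2]
w=eval(sys.argv[2])  # plate windows r0,r1,c0,c1
for a in w:
    m=(r[0]>a[0])&(r[0]<a[1])&(r[1]>a[2])&(r[1]<a[3])&(Z>.06)&(Z<.16)&(X>-.07)&(X<.06)
    fitang(C,m,"plate")
a=eval(sys.argv[3])
m=(r[0]>a[0])&(r[0]<a[1])&(r[1]>a[2])&(r[1]<a[3])&(Y>.089)&(Y<.104)&(Z>.068)&(X>-.012)&(X<.06)
q=C[m]; print(len(q), q.min(0) if len(q) else "", q.max(0) if len(q) else "")
fitang(C,m,"pointer")
for a in [(0,0,0,0)]:
    m=(abs(Y-.115)<.006)&(Z<.06)&(abs(X)<.07)&(Z>.045)
    if m.sum()>50: fitang(C,m,"deck")
E
python3 ang.py wrist6.npz '[(192,235,130,200),(192,235,310,370)]' '(235,320,385,460)'
python3 - <<'E'
import cv2
a=cv2.imread("pics/wrist6.png")[160:330,350:500]
cv2.imwrite("pics/w6z.png",cv2.resize(a,None,fx=3.4,fy=3.4,interpolation=cv2.INTER_CUBIC))
E
```

```text
plate 2843 ang rad 0.45757520918715777 rms mm 0.45200163869773724 x -0.04266736429261503 -0.01281624394409285 z at hinge x .06 0.061020872424598825
plate 2429 ang rad 0.45700361096464004 rms mm 0.45986260128154727 x -0.04246430486867033 -0.012315845762989571 z at hinge x .06 0.061376504340133135
1319 [-0.01198738  0.08972319  0.07723422] [0.03750243 0.10384794 0.11281822]
pointer 1197 ang rad 0.5731294332280463 rms mm 1.726905752871837 x -0.011987376813184875 0.03750243336983582 z at hinge x .06 0.06558318911946293
deck 2241 ang rad -0.0008190822742678204 rms mm 0.5899053276736643 x -0.0699922210395296 0.05838171913291356 z at hinge x .06 0.05223554474198873
```

View pics/w6z.png

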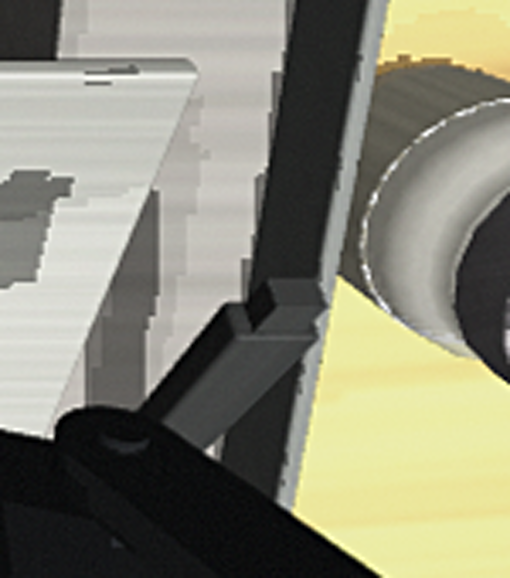

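```bash
sed -i 's/(Y>.089)&(Y<.104)&(Z>.068)&(X>-.012)/(Y>.0925)\&(Y<.103)\&(Z>.068)\&(X>-.004)/' ang.py
python3 ang.py wrist6.npz '[(190,265,150,195),(190,265,330,365)]' '(235,320,385,460)'
python3 - <<'E'
from h import *
for a in (.457,.4575):
  ph=np.deg2rad(16.95)+np.array([a,.53,.603]); r=.1098
  x=-r*np.cos(ph);z=r*np.sin(ph)
  print(np.c_[-np.diff(x)*1000,-np.diff(z)*1000].round(2).tolist())
E
```

```text
plate 3043 ang rad 0.45634988112591734 rms mm 0.4330139017833906 x -0.04394940102033476 0.014185234102094456 z at hinge x .06 0.06117902276904015
plate 2464 ang rad 0.45548972548552696 rms mm 0.43912157854588685 x -0.04366815840679064 0.01421593293094745 z at hinge x .06 0.06154450467269567
579 [-0.00396245  0.09250477  0.08060992] [0.03609473 0.10299958 0.10854828]
pointer 553 ang rad 0.6016824485488904 rms mm 0.3591454995361257 x -0.00396244616079186 0.03609473092493346 z at hinge x .06 0.06446617393823939
deck 2241 ang rad -0.0008190822742678204 rms mm 0.5899053276736643 x -0.0699922210395296 0.05838171913291356 z at hinge x .06 0.05223554474198873
[[-5.69, -5.64], [-6.09, -5.21]]
[[-5.65, -5.6], [-6.09, -5.21]]
```

```bash
python3 -m crank '[[[-0.0028,0,-0.0028],[0,0,0],0.028],[[-0.0029,0,-0.0028],[0,0,0],0.028],[[-0.003,0,-0.0026],[0,0,0],0.028],[[-0.0031,0,-0.0026],[0,0,0],0.028],[[0,0,0],[0,0,0],0.028],[[0,0,0],[0,0,0],0.028],[[0,0,0],[0,0,0],0.028],[[0,0,0],[0,0,0],0.028]]'
cat > snap.py <<'E'
from h import *
import sys
from station import bot
p,R,o=pose(); v=CR.inv().apply(p-CEN)-np.array([.06,0,.058]); print(v, np.hypot(v[0],v[2]), np.arctan2(v[2],-v[0])-np.deg2rad(16.95),o["gripper_width"],o["contact_force"],"vel",np.abs(o["joint_vel"]).max(),o["t"])
n="wrist";k=sys.argv[1]
c=bot.calibration(n);p,d=bot.read_camera(n)
np.savez(f"{n}{k}.npz",p=p,d=d,E=c["extrinsics"],K=[c["fx"],c["fy"],c["cx"],c["cy"]])
cv2.imwrite(f"pics/{n}{k}.png",cv2.cvtColor(p,cv2.COLOR_RGB2BGR))
E
python3 snap.py 7
```

```text
t: 11.22
eef_pos: [0.571, -0.0238, 0.1463]
tool_rot: [-0.002, 0.047, 0.999, -0.001]
contact_force: [0.5, -5.1, -15.2]
gripper_width: 0.378
[-0.06630855  0.00093903  0.08829536] 0.11042143852285802 0.6308313243016141 0.3781624895042968 [  0.47485174  -5.09320008 -15.21423635] vel 0.0021751855818541574 11.225
```

View pics/wrist7.png

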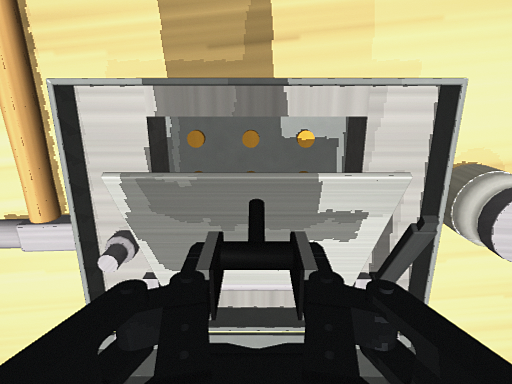

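```bash
python3 ang.py wrist7.npz '[(195,265,150,195),(195,265,330,365)]' '(225,320,370,460)'
```

```text
plate 2817 ang rad 0.581750588260774 rms mm 0.4083703126289453 x -0.029697822732254235 0.03353995111862803 z at hinge x .06 0.06173517516597504
plate 2281 ang rad 0.580410742552726 rms mm 0.3825121436951968 x -0.02932146794874829 0.03399057990626456 z at hinge x .06 0.062187983466813715
828 [-0.00391496  0.09250537  0.06823191] [0.05404781 0.10299879 0.10860369]
pointer 799 ang rad 0.6052275937366328 rms mm 0.3696226187241392 x -0.0038367240028704588 0.05404780830775554 z at hinge x .06 0.0642376900049461
deck 2133 ang rad -0.0006586101324995019 rms mm 0.6101854076584574 x -0.06997863662787623 0.06990194037712236 z at hinge x .06 0.052238360089139506
```

```bash
python3 -m crank '[[[-0.0011,0,-0.0009],[0,0,0],0.028],[[-0.0011,0,-0.0009],[0,0,0],0.028],[[0,0,0],[0,0,0],0.028],[[0,0,0],[0,0,0],0.028],[[0,0,0],[0,0,0],0.028],[[0,0,0],[0,0,0],0.028]]'
python3 snap.py 8;  python3 ang.py wrist8.npz '[(195,265,150,195),(195,265,330,365)]' '(225,320,370,460)'
```

```text
t: 12.02
eef_pos: [0.573, -0.024, 0.1479]
tool_rot: [-0.002, 0.047, 0.999, -0.001]
contact_force: [0.5, -5.7, -15.6]
gripper_width: 0.376
[-0.0642543   0.00094227  0.08991144] 0.11051100282200664 0.6544790106019693 0.3762612960715979 [  0.48491954  -5.68217151 -15.63045671] vel 0.0014792891148253894 12.025
plate 2836 ang rad 0.6044049286125659 rms mm 0.3948210096094068 x -0.02758772415104955 0.03790267692992127 z at hinge x .06 0.061819136289991305
plate 2290 ang rad 0.6032638969286406 rms mm 0.38984679472645695 x -0.027511015364817565 0.037675717568800116 z at hinge x .06 0.062299676293837127
854 [-0.00394865  0.09250269  0.0681113 ] [0.05535844 0.10298672 0.10779908]
pointer 828 ang rad 0.6040506270250997 rms mm 0.3924478528185046 x -0.003678758123135682 0.055358442544261366 z at hinge x .06 0.0643082121076336
deck 2066 ang rad 0.00035657493789472707 rms mm 0.5979454249685039 x -0.06994515068185736 0.06996113495277305 z at hinge x .06 0.05217297613965616
```

Plate 0.604 and pointer 0.604: they match. I'll hold for a second, measure again and check the lid and bystanders.

```bash
python3 -m crank '[[[0,0,0],[0,0,0],0.028],[[0,0,0],[0,0,0],0.028],[[0,0,0],[0,0,0],0.028],[[0,0,0],[0,0,0],0.028],[[0,0,0],[0,0,0],0.028],[[0,0,0],[0,0,0],0.028],[[0,0,0],[0,0,0],0.028],[[0,0,0],[0,0,0],0.028]]'
python3 snap.py 9;  python3 ang.py wrist9.npz '[(195,265,150,195),(195,265,330,365)]' '(225,320,370,460)'
python3 - <<'E'
from h import *
from station import bot
p,d=bot.read_camera("scene"); b=cv2.cvtColor(p,cv2.COLOR_RGB2BGR)
w=cv2.imread("pics/wrist9.png"); cv2.imwrite("pics/m9.png",np.hstack([b[80:330,60:460],w[60:310,56:456]]))
E
```

```text
t: 13.08
eef_pos: [0.5731, -0.024, 0.1479]
tool_rot: [-0.002, 0.047, 0.999, -0.001]
contact_force: [-0.1, -5.4, -15.3]
gripper_width: 0.378
[-0.0642511   0.00090885  0.08991955] 0.11051574243047439 0.6545453384656585 0.37776450876493245 [ -0.05929721  -5.44737541 -15.27915499] vel 0.001714612299023513 13.075
plate 2832 ang rad 0.6044441620714376 rms mm 0.39027130522347264 x -0.027512525839460802 0.03776518897012934 z at hinge x .06 0.06181192503890795
plate 2294 ang rad 0.6030266892137763 rms mm 0.3869847784129185 x -0.027292078535192683 0.037674005728369125 z at hinge x .06 0.06230444349129718
862 [-0.00394276  0.09250257  0.0680233 ] [0.0552005  0.1029887  0.10849137]
pointer 838 ang rad 0.6038749817646138 rms mm 0.3785663327810162 x -0.00370652463384079 0.05520050262054007 z at hinge x .06 0.0643231207708884
deck 2063 ang rad 0.00011285857921386565 rms mm 0.5948163655677331 x -0.06992851762917722 0.06985867510797816 z at hinge x .06 0.052191918011186236
```

View pics/m9.png

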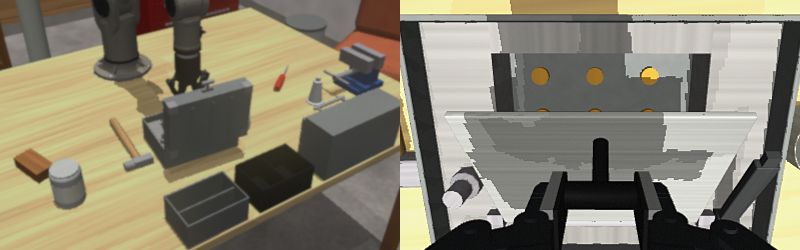

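The lid is still on its stop (left half, bar at about (207,85)). The cover is held steady in the pads (right half), the die is standing at (460,187), and the mallet, jar and other items look unmoved. I'll hand in now.

```bash
python3 -c "
from station import bot
print(bot.hand_in())"
```

```text
the job is handed in; nothing more can be done
None
```

I lifted the outer lid to 92.7° and released it, and it settled on its stop. I then pinched the cover's T-grip, raised the cover level with the pointer, and handed the job in at about 13 s while still gripping it at 60 N.

- **Angle:** over a one-second hold, the wrist depth picture gave the plate at 0.603–0.604 rad and the pointer at 0.604 rad. The pointer first measured 0.603 rad, so it has not shifted beyond measurement noise.
- **Steadiness:** the tool pose and the plate angle did not change during that hold.
- **Surroundings:** in the last pictures the lid was still up, the die was standing, and the mallet, jar and other items looked unmoved. That was by eye only; I did not re-measure them.
- **Disagreements:** the tool's own position implied about 0.654 rad for the cover, probably because the bar shifts slightly in the pads. I trusted the pictures instead, because they compare plate and pointer directly. The fitted pointer surface also passes about 2 mm higher at the hinge line than its given thickness implies, but this does not affect its angle.

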